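Clamp a slicer bearing block with a ratchet clamp and its loose pump handle

TASK

Draw the pump handle out through the slot of its bin, lay it down to change your hold to its black grip, and lay its steel end in the open channel of the ratchet clamp's lever arm. Pump the lever back and forth with it, one tooth a stroke, until the aluminium block is held firmly between the jaw's sprung pad and the backstop, then stop before the pad is pressed right in: the ratchet does not go back. Move the jaw only with the handle, leave the handle lying in the channel, and leave the flat bar in the other bin alone.

Things in the scene. Friction and masses are not known exactly. Their poses are not given: they have to be found in the camera images.
- handle: Loose pump handle, a straight bar 220 mm long, 20 mm thick: steel drive end 14 mm wide x 100 mm, black plastic grip 26 mm wide x 120 mm. Origin mid-section where they meet; x along the bar to the steel tip, z its thickness; 0.22 kg, centre of mass at x = -5 mm. Starts leaning in bin_a, x sloping up 0.32 rad, 90 mm of steel end out of the slot; fingers do not fit in the bin beside it.
- handle_tip (a point): Middle of the handle's steel end face (handle x = 100 mm); axes as the handle's.
- bin_a: Fixed narrow open-topped steel bin holding the handle, 136 (its x) x 48 x 95 mm high, walls 4 mm; in either of two places on the right. Origin under its centre. Slotted wall at x = -68 mm, facing roughly world +y: slot 34 mm wide, 45 to 78 mm above the bench, closed above by a lintel. The handle comes free when drawn about 145 mm along its own slope.
- bin_b: Identical fixed bin that holds the flat bar, in the other place.
- flat_bar: Loose plain steel flat bar, 220 x 25 x 8 mm, same width all along, no grip; leans out of bin_b in the same way. Origin at its centre, x along it. Not needed: leave it there.
- mat: Fixed thin black rubber mat, 270 (x) x 140 (y) x 2 mm, kept clear: room to lay the handle down. Origin at the centre of its underside.
- clamp: Fixed ratchet clamp, base 12 mm high under the wheel and a bed 20 mm high beside it. Origin on the bench under the upright axis of the toothed wheel. At its own yaw 0 the lever arm points to -x and the jaw, block and backstop lie along +y. The jaw moves towards its +y.
- lever_arm (a joint): Lever arm angle (rad) about the clamp's upright axis, stops at 0 and 0.62, starts near 0. Growing (counter-clockwise from above) is the working stroke, 0.8 to 1.4 N m; going back is idle, 0.15 N m. At 0.26 the arm points along the clamp's -x. Teeth are 0.349 rad apart: swing back below 0.06 and forward above 0.54 to gain just one tooth. The wheel cannot go back; no release.
- channel (a point): Where the middle of the handle's tip face lies in the arm's channel, 26 mm from the wheel axis, 82 mm above the bench. x points outward along the channel (the handle's x must point opposite), z up. Floor at z -10 mm; open above and at the outer end; 18 mm wide inside, walls x -14 to 86 mm, 18 mm high plus 10 mm flared lips; end wall at x -10 mm; 16 mm wide floor tongue on to x 132 mm.
- wheel (a joint): Angle (rad) of the toothed ratchet wheel, 0 at the start, 18 teeth; only ever advances.
- jaw (a joint): Travel of the moving jaw (m), 0 at the start, grows as it closes: 22 mm per rad of wheel, 7.7 mm a tooth.
- pad (a joint): How far the sprung steel pad on the jaw is pressed in (m): 0 free, 0.018 bottomed; 1.5 N/mm. It reads 1 to 3 mm while it merely pushes the block along the bed; 5 to 12 mm is a good hold. The gap between jaw and pad, 18 mm when free and seen from above, shrinks with it.
- pad_face (a point): Middle of the pad's pressing face; its y axis points to the block and backstop.
- housing: Loose aluminium bearing block, 66 x 45 x 44 mm with a round boss 14 mm high on top, about 0.5 kg, standing on the bed between pad and backstop. Origin at the centre of its underside; its 45 mm lie along the jaw's travel.
- backstop: Fixed stop block of the clamp, 90 x 24 x 62 mm. Origin at the lower edge of its pressing face, which looks to its -y. It stands at a different distance each time: the gaps between pad, block and backstop add up to 16 to 34 mm, so 3 to 5 strokes are needed.
Not all that is in view belongs to the job. Leave any orange look-alike of the handle alone.

How it is judged (in metres and radians):
On the way, in this order (a step that is already met when the one before it is completed fails the run):
1. the handle is out of its bin (x of handle in the frame of bin_a below -0.19 m), for 0.1 s.
2. the handle's steel end lies in the channel of the lever arm (x of handle_tip in the frame of channel between -0.014 and 0.03 m and y of handle_tip in the frame of channel between -0.006 and 0.006 m and z of handle_tip in the frame of channel between -0.006 and 0.008 m and angle between the x axis of handle and the x axis of channel, either way round below 0.12 rad), for 0.2 s.
3. the jaw holds the block against the backstop, pad pressed in (value of joint pad between 0.003 and 0.015 m and contact force between housing and backstop above 1 N and contact force between housing and pad above 1 N), for 0.2 s.
At the end, for the whole second after the job is handed in: Pad pressed in 3 to 15 mm; block upright, at rest, over 1 N against pad and backstop; handle at rest in the channel (tip -14 to +30 mm along, 6 mm across, -6 to +8 mm high of the channel point, within 0.12 rad); flat bar within 30 mm of its start (all of step 2 and all of step 3 and linear speed of each of handle, housing below 0.02 m/s and angle between housing's own z axis and vertical below 0.1 rad and distance of flat_bar from where it was at the start of the episode below 0.03 m); the robot touches nothing.
It fails at once if the jaw is moved (over 4 mm) without the handle in the channel (value of joint jaw above 0.004 m and distance between handle_tip and channel above 0.05 m).
It fails at once if the pad is driven in beyond 16 mm (bottomed) (value of joint pad above 0.016 m).
It fails at once if the flat bar is pulled out of place (over 60 mm) (distance of flat_bar from where it was at the start of the episode above 0.06 m).
It also fails if it takes over 69 s, if anything falls off the work surface, if the arm or the gripper's body presses on something with over 40 N, if the wrist force passes 120 N, or if a joint passes its speed limit or range.

ROBOT

A 6-joint arm with a two-finger parallel gripper is mounted at the origin on the work surface. World frame = base frame: x ahead of the robot, y to its left, z up, the work surface at z = 0. Lengths are in mm, angles in rad, forces in N, time in s.
With the tool pointing down it reaches from about 325 to 875 mm from the base axis. Payload 4.4 kg.
Tool frame: the origin (TCP) lies on the centre line of the jaws, within the pads' length; the fingertips stand ahead of it and the grasp point (between the pads) lies 6 mm ahead of it (ctrl.tcp_to_tips is the z of the fingertips in the tool frame, in mm); z points along the fingers, y is the line along which they close (so a half turn about z gives the same grasp; the last joint's range is limited). The gripper opens to 85 mm and grips with 20 to 120 N. Pads are 22 mm wide; open, the fingers measure 114 mm over their backs; the gripper's body (76 mm by 85 mm) begins 54 mm behind the grasp point. The pads swing forward as they close: fully open they stand 13 mm farther back than shut.
Start: joints at [-1.468, 0.207, 1.542, -0, 1.393, -0.15], TCP at [144.361, -556.586, 256.282] pointing down, gripper open.
Joint ranges: [-2.73, 2.73], [-0.86, 2.22], [0.23, 2.46], [-1.11, 4.25], [0.08, 2.63], [-2.82, 2.82]. Speed limits (rad/s): [2.79, 2.79, 3.14, 3.14, 3.14, 3.14].

INTERFACE

Orientations are given as a 3x3 rotation matrix whose columns are the frame's x, y, z axes.
In Python, from plant import ctrl, sensors, optics gives the robot as it stands. Calls block until the motion is done:
- ctrl.move_ptp(position, orientation): joint-space move of the TCP to a pose.
- ctrl.move_l(position, rot=None, vel=150, threshold=None): straight line of the TCP; rot=None keeps the orientation; vel is the mean speed in mm/s. With threshold (N) it stops when the force on the tool has changed by that much, and returns True; else False.
- ctrl.set_joints(angles): joint-space move.
- ctrl.gripper_to(opening, force=None): finger opening in mm; force is the grip in N (None keeps the last); returns when the fingers have stopped.
- ctrl.hold(seconds).
- ctrl.solve_ik(position, orientation): joint angles nearest the present ones, or None.
- sensors.read_state(): the state.
- optics.grab_frame(name): name is "scene" or "top"; returns (picture, depth): 420x560x3 uint8, red, green, blue; 420x560 float32, mm along the optical axis (not along the pixel's ray), 0 where there is no reading.
- optics.camera_params(name): a dict with "mtx" (3x3 intrinsics, pixels), "R" (3x3) and "t" (3): a world point X has camera coordinates R X + t. Camera axes: x right, y down, z forward; pixel columns grow to the right and rows downward; lengths in mm; the calibration is good to about 2 mm. A picture is of the moment at which its call begins. camera_params takes no time and is no camera call.
A pose or a line that the arm cannot do raises ctrl.MotionError and nothing moves.
- ctrl.finish_job(): hands the job in; it is judged then, once.
The state is a dict: "t": time; "q": joint angles; "qvel": joint speeds; "tau": joint torques, N m; "eef_pos": TCP position; "eef_rot": TCP orientation; "force": force on the tool from outside, world axes, zero at the start; "wrist_torque": the same for the moment, N m; "grip_width": finger opening in mm; "grasp_force": force on a finger pad.
Only numpy, scipy, OpenCV 4.12 (cv2) and the standard library are available. Lean on these libraries where they do the work, as an engineer would, in place of code of your own. Each camera call takes 0.05 s, during which the arm holds its last target. There are 200 camera calls.

## Working session

There is one attempt and no reset: what is moved stays moved. The work goes in short steps, each a Python script; the robot and the scene stay as the last script left them, time stands still between calls to the robot, and variables do not carry over. Pictures are saved under pics/ and viewed, at most 10 in all, crops included, and the job is handed in when it is done.

```bash
ls; mkdir -p pics; python3 - <<'E'
from plant import ctrl, sensors, optics
import cv2, numpy as np
for n in ("top","scene"):
    im,d=optics.grab_frame(n); cv2.imwrite(f"pics/{n}0.png",im[:,:,::-1]); np.savez(f"{n}0.npz",im=im,d=d)
    p=optics.camera_params(n); print(n,p["mtx"].tolist(),np.round(p["R"],4).tolist(),np.round(p["t"],1).tolist())
    print((d==0).mean(), d.min(), d.max())
s=sensors.read_state(); print(s["t"],s["grip_width"],ctrl.tcp_to_tips, s["eef_rot"])
E
```

```text
pics
top [[481.25048602562475, 0.0, 276.8999886864497], [0.0, 481.25048602562475, 203.78696521891976], [0.0, 0.0, 1.0]] [[-0.0068, -1.0, 0.0019], [-0.9962, 0.0066, -0.0868], [0.0868, -0.0024, -0.9962]] [-58.5, 508.0, 1619.4]
0.003903061224489796 0.0 2541.6414
scene [[536.6460917221566, 0.0, 279.60193410123895], [0.0, 536.6460917221566, 204.03667564082002], [0.0, 0.0, 1.0]] [[-0.4273, 0.9041, 0.0025], [0.5624, 0.2679, -0.7823], [-0.7079, -0.3328, -0.6229]] [251.4, -217.2, 2072.7]
0.015110544217687075 0.0 3999.9055
0.1 85.53262984632461 25.0 [[ 9.67964390e-01  2.51087429e-01 -2.07815520e-04]
 [ 2.51087290e-01 -9.67962080e-01  2.14093729e-03]
 [ 3.36404897e-04 -2.12453089e-03 -9.99997687e-01]]
```

View pics/top0.png

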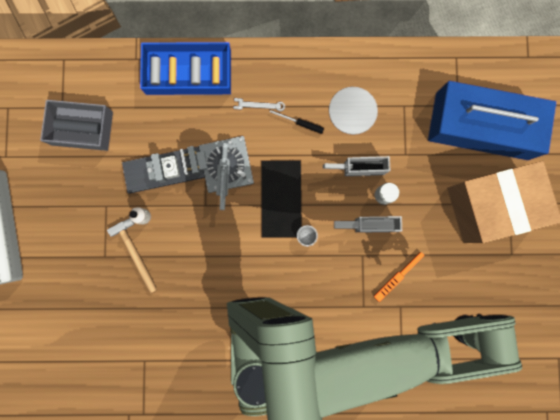

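View pics/scene0.png

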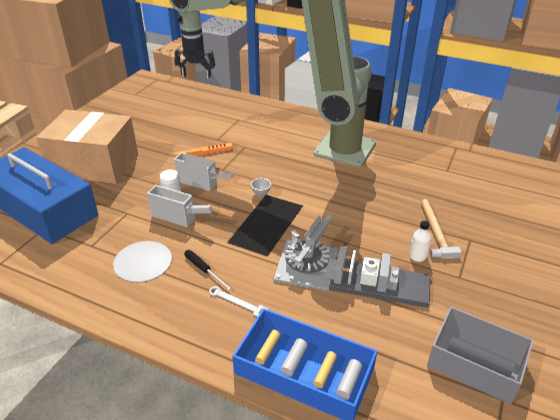

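The top view shows the clamp wheel near (226,165), the mat at (281,199), and bins at (365,167) and (378,224). In the scene view the bins are at (172,207) and (197,172). I'll enlarge the bins and clamp.

```bash
cat > h.py <<'E'
import cv2, numpy as np
from plant import ctrl, sensors, optics
P={n:optics.camera_params(n) for n in("top","scene")}
def pts(n,d):
    p=P[n];K=p["mtx"];v,u=np.mgrid[:d.shape[0],:d.shape[1]]
    c=np.stack([(u-K[0,2])/K[0,0]*d,(v-K[1,2])/K[1,1]*d,d],-1)
    return (c-p["t"])@p["R"]          # R^T (c-t)
def ray(n,u,v,z):
    p=P[n];r=p["R"].T@np.linalg.solve(p["mtx"],[u,v,1.]);o=-p["R"].T@p["t"]
    return o+r*(z-o[2])/r[2]
def proj(n,X):
    p=P[n];c=p["mtx"]@(p["R"]@np.asarray(X,float)+p["t"]);return c[:2]/c[2]
def crop(im,x0,x1,y0,y1,s): return cv2.resize(im[y0:y1,x0:x1],None,fx=s,fy=s,interpolation=cv2.INTER_CUBIC)[:,:,::-1]
E
python3 - <<'E'
from h import *
t=np.load("top0.npz");s=np.load("scene0.npz")
a=crop(t["im"],320,410,150,240,4.4444);b=crop(t["im"],120,260,130,215,400/140)
c=crop(s["im"],140,240,150,230,4);e=crop(s["im"],270,440,210,310,400/170)
W=np.zeros((600,800,3),np.uint8)
W[:340,:400]=cv2.resize(a,(400,400))[:340]; W[340:340+b.shape[0],:400]=b[:260]
W[:c.shape[0],400:]=c; W[340:340+e.shape[0],400:]=e
cv2.imwrite("pics/c1.png",W)
X=pts("top",t["d"])
for(u,v)in[(330,167),(335,167),(340,167),(345,167),(350,167),(355,167),(360,167),(365,167),(375,167),(385,167),(337,225),(345,225),(350,225),(355,225),(360,225),(365,225),(375,225),(385,225),(395,225),(281,199)]:print(u,v,np.round(X[v,u]))
E
```

```text
330 167 [ 623. -238.   84.]
335 167 [ 625. -256.   74.]
340 167 [ 625. -273.   73.]
345 167 [ 625. -290.   68.]
350 167 [ 626. -307.   66.]
355 167 [ 627. -325.   55.]
360 167 [ 628. -343.   52.]
365 167 [ 630. -363.   35.]
375 167 [ 632. -399.   27.]
385 167 [ 627. -427.   55.]
337 225 [ 431. -258.   83.]
345 225 [ 432. -285.   73.]
350 225 [ 432. -303.   63.]
355 225 [ 432. -321.   57.]
360 225 [ 430. -331.   93.]
365 225 [ 432. -356.   47.]
375 225 [ 433. -394.   27.]
385 225 [ 433. -430.   18.]
395 225 [ 432. -460.   32.]
281 199 [526. -76.   1.]
```

View pics/c1.png

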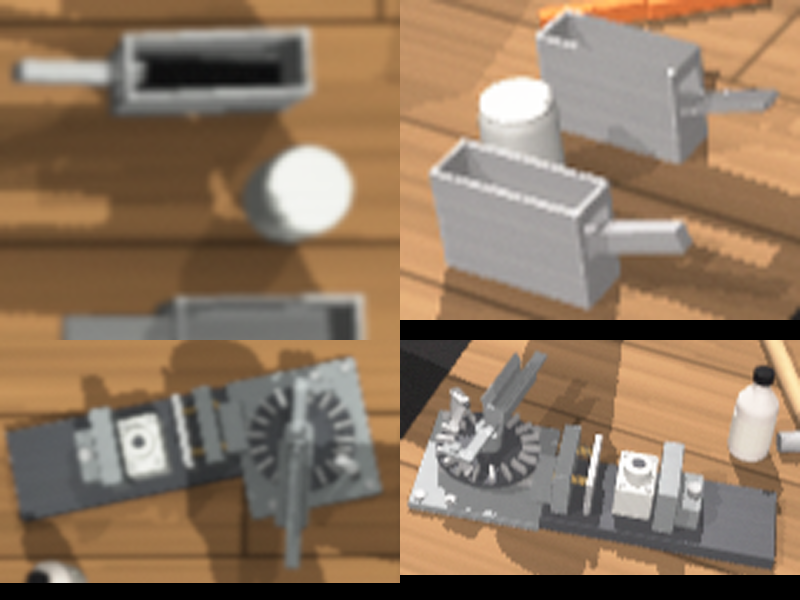

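The handle is in the far bin: a narrow steel end sticks out at (325–345,167), with black inside the bin. The flat bar is in the near bin at (335–360,225). The clamp's jaw runs left and slightly down in the image, and the lever points down. Next I'll fit the geometry.

```bash
python3 - <<'E'
from h import *
t=np.load("top0.npz");s=np.load("scene0.npz")
XT=pts("top",t["d"]);XS=pts("scene",s["d"])
def box(X,lo,hi):
    m=np.all((X>lo)&(X<hi),-1);return X[m]
for n,X in(("top",XT),("scene",XS)):
    q=box(X,[600,-292,55],[655,-215,130]);c=q.mean(0);w=np.linalg.svd(q-c,full_matrices=0)
    print(n,"steel",len(q),c.round(1),w[2][0].round(3),"ymax",q[:,1].max().round(1))
    r=box(X,[590,-450,88],[665,-285,104]);print(" rim",len(r),r.min(0).round(),r.max(0).round(),cv2.minAreaRect(r[:,:2].astype(np.float32)),np.median(r[:,2]))
    r=box(X,[400,-480,88],[470,-320,104]);print(" rimB",len(r),cv2.minAreaRect(r[:,:2].astype(np.float32)),np.median(r[:,2]))
    r=box(X,[480,-20,8],[720,420,30]);print(" clamp",len(r),cv2.minAreaRect(r[:,:2].astype(np.float32)))
    r=box(X,[380,20,70],[640,130,130]);print(" arm",len(r),cv2.minAreaRect(r[:,:2].astype(np.float32)),r[:,2].max())
m=(t["im"].max(-1)<45).astype(np.uint8);m[:150]=0;m[250:]=0;m[:,:255]=0;m[:,310:]=0
c=max(cv2.findContours(m,0,2)[0],key=cv2.contourArea)
print("mat",[ray("top",*p,2)[:2].round(0) for p in cv2.boxPoints(cv2.minAreaRect(c))])
# height map around clamp
g=XT[140:212:4,124:256:6];np.set_printoptions(linewidth=250)
print(g[:,:,2].round().astype(int))
E
```

```text
top steel 122 [ 628.1 -251.1   77.7] [-0.004  0.951  0.31 ] ymax -215.3
 rim 150 [ 607. -432.   88.] [ 658. -293.  103.] ((631.63232421875, -362.5267333984375), (49.5888671875, 137.26144409179688), 1.4268218278884888) 94.59541490729706
 rimB 145 ((435.6403503417969, -395.9873352050781), (47.45079803466797, 136.505859375), 1.1091538667678833) 93.91857401127406
 clamp 1695 ((599.6835327148438, 201.2606658935547), (238.3279571533203, 437.4581604003906), 0.07454706728458405)
 arm 317 ((565.7297973632812, 118.6884765625), (83.1156234741211, 144.78860473632812), 58.14503860473633) 108.968317688147
scene steel 162 [ 635.8 -249.9   73.6] [ 0.033 -0.957 -0.288] ymax -215.3
 rim 199 [ 606. -432.   88.] [ 664. -293.   98.] ((635.0671997070312, -362.2799987792969), (57.45610046386719, 139.11732482910156), 0.3904271125793457) 91.86286069937185
 rimB 157 ((439.8749084472656, -395.05126953125), (59.77353286743164, 142.89288330078125), 0.006562584079802036) 91.41452431678611
 clamp 2238 ((602.4830932617188, 205.64401245117188), (233.3979034423828, 435.3572692871094), 1.7700209617614746)
 arm 305 ((5
[... 1538 characters left out ...]
   11   11   15    4]
 [  -1   16   28   19   22   -5    4    5   -2    0   -2   -3   -7    2   12   22   73   92   -2   -1   -1    6]
 [   0   23   -2   -4   -5    1    3   -8    3   -5    3   -8    8   10   11    5   69  101   -1    2   -3   -7]
 [  -4    3   -1    0    3   -5    1    1   -3   -1    4    0    5   -5    1    2   68    8   -1   -2   -4   -2]
 [  -5    1   -3   -8    1   -3    0    3   -3   -4    0   -6    1    5 1657   -2   71   -5    4    1   -4    2]
 [  -1    1 1657    8   -7    0   -2    3   -4    1   -1    1    2   -4    4   -1   71    0   -8   -2   -5    6]
 [  -1   -2   88   58    4    6   -6    2    1    5   -1   -7   -5    1   -4    3   74   -1    1    4   -6   -5]]
```

```bash
python3 - <<'E'
from h import *
t=np.load("top0.npz")
W=np.ascontiguousarray(crop(t["im"],120,260,130,215,5.7))
W=cv2.convertScaleAbs(W,alpha=1.4,beta=15)
for u in range(120,260,10): cv2.putText(W,str(u),(int((u-120)*5.7),10),0,.35,(0,255,255));cv2.line(W,(int((u-120)*5.7),12),(int((u-120)*5.7),20),(0,255,255))
for v in range(130,215,10): cv2.putText(W,str(v),(0,int((v-130)*5.7)),0,.35,(0,255,255))
cv2.imwrite("pics/c2.png",W)
E
```

```text
(no output)
```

View pics/c2.png

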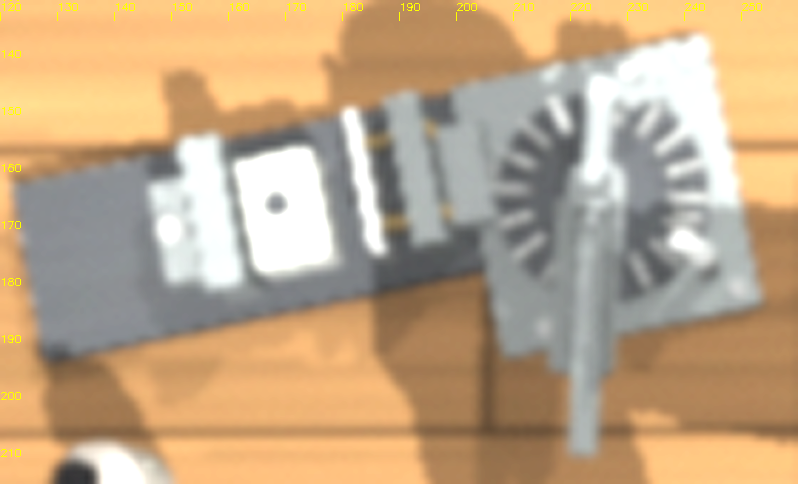

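The picture shows the wheel centred near pixel (225.8,164.2), the tongue end at (222.3,210), the pad face at about (184,162), the block at (170,167) and the backstop face at about (161,166). I'll convert these to world positions and plan the draw-out.

```bash
python3 - <<'E'
from h import *
f=lambda x,y,z: ray("top",120+x/5.7-0.4,130+y/5.7-0.4,z)[:2]
dir_=lambda a,b:np.arctan2(*(b-a)[::-1])
b1,b2=f(485,272,20),f(45,360,20);t1,t2=f(460,87,20),f(18,183,20)
print("yaw bed",dir_(b1,b2)-np.pi/2,dir_(t1,t2)-np.pi/2,"width",np.linalg.norm(t2-b2))
print("base edge yaw",dir_(f(763,298,12),f(505,356,12))-np.pi/2)
print("base corners",f(763,298,12),f(505,356,12),f(706,35,12))
print("wheel",f(603,195,38))
print("arm tip",f(583,455,72),"lip out",f(581,373,100),"lip in",f(597,195,100))
# jaw faces at heights: pad top, block top 64, backstop 82
for n,x,y,z in[("jawR",422,170,80),("padL",363,180,75),("padR",372,180,75),("blkR",325,205,64),("blkL",243,217,64),("bsR",228,210,82),("boss",277,203,78)]: print(n,f(x,y,z).round(1))
from scipy.spatial.transform import Rotation as R
sl=.32;yaw=.015
hx=np.array([-yaw*np.cos(sl),np.cos(sl),np.sin(sl)]);hx/=np.linalg.norm(hx)
s=sensors.read_state()
for sg in(1,-1):
    hz=np.cross(hx,[0,0,0.]) 
    y=sg*np.cross([0,0,1.],hx);y/=np.linalg.norm(y);z=-np.cross(hx,np.cross([0,0,1.],hx));z/=np.linalg.norm(z)
    Rm=np.column_stack([np.cross(y,z),y,z]);g=np.array([627.8,-250,71.])
    for k in(0,180):
        print(sg,k,ctrl.solve_ik(g-6*z+hx*k,Rm))
for sg in(1,-1):
    Rm=np.column_stack([[sg,0,0],[0,-sg,0],[0,0,-1.]]);print("mat",ctrl.solve_ik([560,-76,60],Rm),ctrl.solve_ik([430,-76,31],Rm))
E
```

```text
yaw bed 0.19311582199102806 0.21122346156005856 width 109.11935591371115
base edge yaw 0.21649986523709064
base corners [584.81380819  18.34176863] [550.56644887 174.04901038] [746.59854733  52.6734333 ]
wheel [643.91467432 112.45830395]
arm tip [485.80384227 120.08272624] lip out [530.61027246 118.22916411] lip in [633.26719718 109.37948975]
jawR [652.1 213.3]
padL [647.3 248.6]
padR [647.3 243.3]
blkR [634.6 272.8]
blkL [627.7 320.8]
bsR [628.9 325.3]
boss [633.5 297.9]
1 0 [-0.62014477  0.68653102  1.28537128  0.26131794  1.37064193  2.42826894]
1 180 [-0.40173046  0.49418952  1.45898428  0.30048305  1.33247735  2.63222791]
-1 0 [-0.62014477  0.68653102  1.28537128  0.26131794  1.37064193 -0.71332372]
-1 180 [-0.40173046  0.49418952  1.45898428  0.30048305  1.33247735 -0.50936474]
mat [-2.88018191e-01  4.22699448e-01  1.71224569e+00 -4.44089210e-16
  1.00664752e+00  1.28277814e+00] [-3.73648154e-01  2.56338873e-01  2.03656276e+00 -4.44089210e-16
  8.48691023e-01  1.19714817e+00]
mat [-2.88018191e-01  4.22699448e-01  1.71224569e+00 -4.44089210e-16
  1.00664752e+00 -1.85881452e+00] [-3.73648154e-01  2.56338873e-01  2.03656276e+00 -4.44089210e-16
  8.48691023e-01 -1.94444448e+00]
```

```bash
cat >> h.py <<'E'
def rot(hx):   # tool pose whose x is along the bar hx, fingers closing horizontally
    hx=np.array(hx,float);hx/=np.linalg.norm(hx);y=-np.cross([0,0,1.],hx);y/=np.linalg.norm(y)
    return np.column_stack([hx,y,np.cross(hx,y)])
def st(*m):
    s=sensors.read_state();print(*m,"t%.2f"%s["t"],s["eef_pos"].round(1),"F",np.round(s["force"],1),"w%.1f g%.0f"%(s["grip_width"],s["grasp_force"]));return s
def snap(n,name):
    im,d=optics.grab_frame(n);cv2.imwrite(f"pics/{name}.png",im[:,:,::-1]);np.savez(f"{name}.npz",im=im,d=d);return im,d
E
python3 - <<'E'
from h import *
hx=np.array([-.014,np.cos(.32),np.sin(.32)]);R=rot(hx);z=R[:,2]
g=np.array([627.8,-250,71.])-6*z
ctrl.gripper_to(60,80)
ctrl.move_ptp(g-80*z,R);ctrl.move_l(g,vel=120);st("at")
ctrl.gripper_to(0,100);st("grip")
ctrl.move_l(g+hx*190,vel=110);st("out")
snap("scene","s1");snap("top","t1")
E
```

```text
at t3.34 [ 628.4 -252.5   77.5] F [ 0.7 -0.2 -0.5] w60.0 g0
grip t3.83 [ 628.2 -252.3   77.6] F [-0.  -0.9  3. ] w12.4 g98
out t5.71 [625.1 -72.2 136.2] F [ 0.6 -0.  -2.4] w12.6 g97
```

View pics/s1.png

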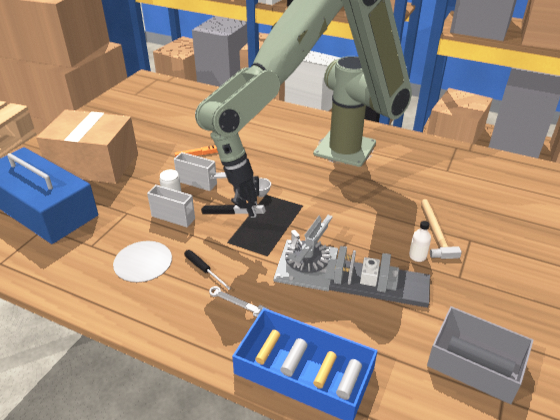

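The bar is out at about (235,208) and held above the mat. The fingertips reach below the bar, so it will drop a few mm when I release it.

```bash
python3 - <<'E'
from h import *
R=rot([1,0,0])
ctrl.move_ptp([590,-76,110],R)
print(ctrl.move_l([590,-76,30],vel=70,threshold=5));st("down")
ctrl.gripper_to(40);st("open")
ctrl.move_l([590,-76,120],vel=200)
ctrl.move_ptp([468,-76,130],R)
im,d=snap("top","t2");im2,d2=snap("scene","s2")
W=np.hstack([cv2.resize(crop(im,240,330,140,250,5),(400,489)),cv2.resize(crop(im2,200,320,160,270,400/120),(400,489))]);cv2.imwrite("pics/c3.png",W)
E
```

```text
False
down t8.68 [590.6 -76.1  30.7] F [-0.2  0.1 -1.6] w12.6 g97
open t9.06 [590.4 -76.1  30.5] F [ 0.5 -0.5  0.7] w39.9 g0
```

View pics/c3.png

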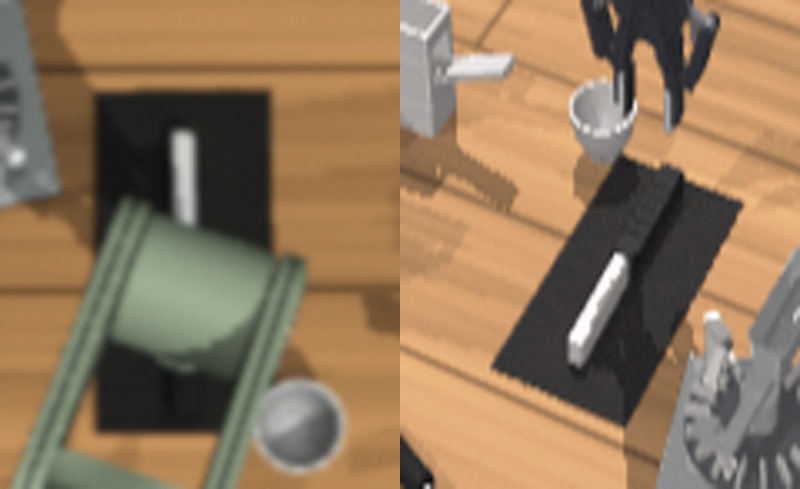

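The handle lies flat on the mat with its steel end pointing +x. I'll measure it, regrip on the black grip and lift.

```bash
python3 - <<'E'
from h import *
im=np.load("t2.npz")["im"].astype(int)
m=((im.min(-1)>110)).astype(np.uint8);m[:165]=0;m[195:]=0;m[:,:268]=0;m[:,:][:,295:]=0
v,u=np.nonzero(m);X=np.array([ray("top",a,b,22)[:2] for a,b in zip(u,v)])
k=np.polyfit(X[:,0],X[:,1],1);tip=X[:,0].max()+1.5
print(len(X),"x",X[:,0].min(),X[:,0].max(),"slope",k[0],"y at tip",np.polyval(k,tip))
yaw=np.arctan(k[0]);hx=np.array([np.cos(yaw),np.sin(yaw),0]);tip=np.array([tip,np.polyval(k,tip),12])
g=tip-170*hx;R=rot(hx);print("g",g,yaw)
ctrl.move_l([g[0],g[1],80],R,vel=200)
print(ctrl.move_l([g[0],g[1],29.5],vel=80,threshold=6));st("down")
ctrl.gripper_to(0,110);a=st("grip")
ctrl.move_l([g[0],g[1],150],vel=150);st("up")
im,d=snap("scene","s3")
snap("top","t3")
# bar tip from the scene depth
X=pts("scene",d);q=X[np.all((X>[g[0]+55,-115,120])&(X<[680,-40,190]),-1)]
c=q.mean(0);w=np.linalg.svd(q-c,full_matrices=0)[2][0];print("bar",len(q),c.round(1),w.round(3),"xmax",q[:,0].max(),g)
E
```

```text
108 x 541.1960552943194 624.0035352658183 slope -0.22085133686472744 y at tip -82.33994007177773
g [459.50368612 -45.67865147  12.        ] -0.21736219415541883
True
down t11.25 [460.8 -46.5  45.4] F [-3.4  2.1 14.2] w39.9 g6
grip t11.72 [459.6 -46.2  43.7] F [-0.1  0.1  0.3] w0.3 g0
up t12.57 [458.7 -45.4 149. ] F [-0.3 -0.8 -0.2] w0.2 g0<stdin>:17: RuntimeWarning: Mean of empty slice.
  ret = um.true_divide(
Traceback (most recent call last):
IndexError: index 0 is out of bounds for axis 0 with size 0
```

My mask picked up part of the arm, so the fit was off and a finger touched the bar. I'll move the arm clear and measure again.

```bash
python3 - <<'E'
from h import *
ctrl.gripper_to(45)
ctrl.move_ptp([400,140,200],rot([1,0,0]));st()
im,d=snap("top","t4");i=im.astype(int)
m=((i.min(-1)>85)).astype(np.uint8);m[:163]=0;m[235:]=0;m[:,:265]=0;m[:,297:]=0
n,l,s,c=cv2.connectedComponentsWithStats(m);print(s[1:].tolist())
cv2.imwrite("pics/c4.png",np.hstack([crop(im,240,330,140,250,4.4),cv2.resize(crop(snap("scene","s4")[0],200,320,160,270,4.4*110/110),(396,484))]))
E
```

```text
t14.00 [400.2 139.6 199.9] F [-0.1 -0.  -0.2] w45.0 g0
[[279, 169, 6, 30, 163]]
```

View pics/c4.png

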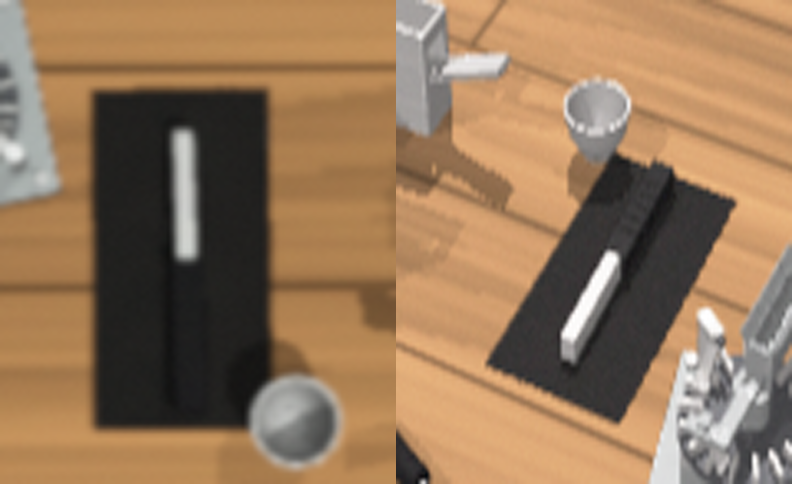

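The handle is still flat on the mat, with clean steel at (279–284,169–198). The cup at (307,236) is clear of the fingers. Regripping now.

```bash
python3 - <<'E'
from h import *
i=np.load("t4.npz")["im"].astype(int)
m=((i.min(-1)>85)).astype(np.uint8);m[:163]=0;m[235:]=0;m[:,:265]=0;m[:,297:]=0
v,u=np.nonzero(m);X=np.array([ray("top",a,b,22)[:2] for a,b in zip(u,v)])
k=np.polyfit(X[:,0],X[:,1],1);tx=X[:,0].max()+1.0;L=X[:,0].max()-X[:,0].min()
yaw=np.arctan(k[0]);hx=np.array([np.cos(yaw),np.sin(yaw),0]);tip=np.array([tx,np.polyval(k,tx),12])
g=tip-170*hx;R=rot(hx);print("tip",tip,"L",L,"g",g,"yaw",yaw)
ctrl.move_ptp([g[0],g[1],90],R)
print(ctrl.move_l([g[0],g[1],29.5],vel=80,threshold=6));s=st("down")
if s["eef_pos"][2]<34:
    ctrl.gripper_to(0,110);st("grip")
    ctrl.move_l([g[0],g[1],150],vel=150);st("up")
    im,d=snap("scene","s5")
    X=pts("scene",d);q=X[np.all((X>[g[0]+45,-115,110])&(X<[680,-40,190]),-1)]
    print(len(q))
    if len(q)>10:
        c=q.mean(0);w=np.linalg.svd(q-c,full_matrices=0)[2][0];print("bar",c.round(1),w.round(3),"xmax",q[:,0].max())
E
```

```text
tip [628.44832617 -77.38411776  12.        ] L 100.12182023318246 g [458.49802398 -81.49444452  12.        ] yaw 0.024180749088352747
False
down t16.01 [459.  -81.6  29.8] F [ 0.2 -0.2 -0.4] w44.8 g0
grip t16.32 [459.3 -81.8  30.6] F [-1.8  0.7  5.7] w23.3 g109
up t17.27 [457.4 -81.1 148.8] F [ 0.2  0.3 -2.5] w23.2 g108
259
bar [567.2 -74.5 132.6] [ 0.999  0.014 -0.033] xmax 631.2877871786103
```

```bash
cat >> h.py <<'E'
A=np.array([644.,112.2]);OFF=18.6;RAD=34+169.2
def pose(a,dz=0,rad=RAD,phi0=-.053):
    f=phi0+a;hx=np.array([np.cos(f),np.sin(f),0])
    return np.r_[A-rad*hx[:2],82+OFF+dz],rot(hx)
E
python3 - <<'E'
from h import *
p,R=pose(0.005,45);ctrl.move_ptp(p,R);st("above")
p,R=pose(0.005,-2);print(ctrl.move_l(p,R,vel=70,threshold=6));s=st("in");print(s["wrist_torque"])
im,d=snap("scene","s6");im2,_=snap("top","t6")
cv2.imwrite("pics/c6.png",np.hstack([cv2.resize(crop(im,240,380,190,300,400/140),(400,314)),cv2.resize(crop(im2,170,270,130,230,3.14),(400,314))]))
E
```

```text
above t18.16 [441.  121.5 145.2] F [ 0.1 -0.4 -2.1] w23.1 g108
True
in t18.79 [440.1 121.5 100.1] F [-2.9 -0.8  8. ] w23.2 g110
[-0.00892091  0.18685215  0.05144497]
```

View pics/c6.png

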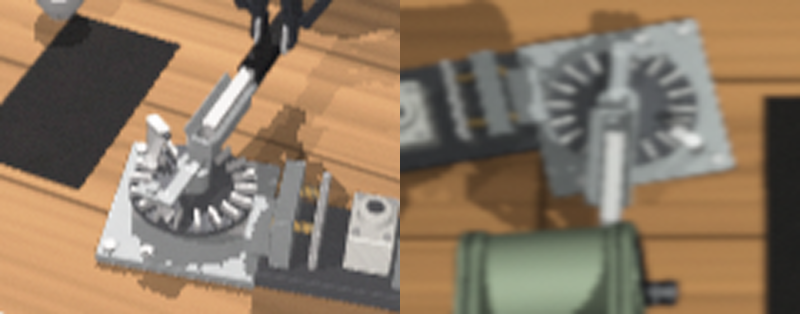

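The steel end is in the channel and seated at floor height. First working stroke, logging forces, with the jaw profile measured in the top image.

```bash
cat >> h.py <<'E'
def swing(a0,a1,n=6,vel=110,dz=-.3,lim=None):
    F=[]
    for a in np.linspace(a0,a1,n+1)[1:]:
        p,R=pose(a,dz);ctrl.move_l(p,R,vel=vel);s=sensors.read_state()
        f=-.053+a;F.append((round(float(a),2),round(float(s["force"][:2]@[-np.sin(f),np.cos(f)]),1),round(float(s["force"][:2]@[np.cos(f),np.sin(f)]),1),round(float(s["force"][2]),1),round(float(s["wrist_torque"][2]),2)))
        if lim and abs(F[-1][1])>lim: break
    print("swing t%.1f"%s["t"],F);return a
Y=.205;J=np.array([-np.sin(Y),np.cos(Y)]);L=np.array([np.cos(Y),np.sin(Y)])
def prof(im,z=75,s0=85,s1=230,ls=np.arange(-22,23,2)):
    g=cv2.cvtColor(im,cv2.COLOR_RGB2GRAY)
    P2=np.array([[proj("top",np.r_[A+s*J+l*L,z]) for l in ls] for s in range(s0,s1)],np.float32)
    return cv2.remap(g,P2[...,0],P2[...,1],cv2.INTER_LINEAR).mean(1)
E
python3 - <<'E'
from h import *
p0=prof(np.load("t0.npz")["im"] if 0 else np.load("t6.npz")["im"])
swing(0,.6)
im,_=snap("top","t7")
p1=prof(im);snap("scene","s7")
print(np.c_[np.arange(85,230,2),p0[::2],p1[::2]].astype(int).T.tolist())
E
```

```text
swing t20.9 [(0.1, 3.8, -2.1, 5.0, 0.39), (0.2, 6.4, 0.7, 3.1, 0.74), (0.3, 6.8, 0.2, 3.6, 0.83), (0.4, 6.6, 1.2, 3.0, 0.8), (0.5, 5.8, 2.8, 2.2, 0.64), (0.6, 6.4, 2.9, 4.0, 0.7)]
[[85, 87, 89, 91, 93, 95, 97, 99, 101, 103, 105, 107, 109, 111, 113, 115, 117, 119, 121, 123, 125, 127, 129, 131, 133, 135, 137, 139, 141, 143, 145, 147, 149, 151, 153, 155, 157, 159, 161, 163, 165, 167, 169, 171, 173, 175, 177, 179, 181, 183, 185, 187, 189, 191, 193, 195, 197, 199, 201, 203, 205, 207, 209, 211, 213, 215, 217, 219, 221, 223, 225, 227, 229], [84, 80, 78, 81, 88, 96, 101, 102, 102, 102, 102, 100, 94, 85, 72, 61, 56, 55, 56, 60, 68, 81, 96, 108, 112, 105, 92, 73, 59, 52, 50, 50, 52, 56, 63, 74, 87, 102, 116, 126, 129, 128, 127, 126, 128, 128, 128, 126, 125, 124, 124, 124, 124, 125, 124, 123, 120, 116, 109, 97, 82, 69, 68, 75, 84, 93, 97, 99, 99, 100, 101, 103, 104], [91, 91, 91, 90, 88, 85, 81, 77, 79, 85, 93, 99, 102, 103, 103, 102, 100, 95, 85, 73, 62, 56, 54, 56, 60, 66, 78, 93, 107, 114, 110, 98, 80, 67, 64, 71, 83, 99, 114, 125, 128, 128, 126, 125, 127, 127, 127, 126, 125, 123, 123, 123, 124, 125, 124, 122, 119, 115, 108, 96, 81, 69, 67, 74, 84, 93, 97, 98, 99, 99, 99, 98, 97]]
```

```bash
cat >> h.py <<'E'
def edges(im):
    p=cv2.GaussianBlur(prof(im).astype(np.float32)[None],(0,0),1)[0];s=np.arange(85,230)
    r=lambda lo,hi:(s>=lo)&(s<hi)
    jaw=[i for i in range(1,len(s)) if p[i-1]>=82>p[i] and s[i]<170][:3]
    pk=[int(s[i]) for i in range(1,len(s)-1) if p[i]>p[i-1] and p[i]>=p[i+1] and p[i]>100]
    print("falls82",s[jaw].tolist(),"peaks",pk,"dark",[int(s[i]) for i in range(1,len(s)-1) if p[i]<p[i-1] and p[i]<=p[i+1]])
    return p
E
python3 - <<'E'
from h import *
edges(np.load("t6.npz")["im"]);edges(np.load("t7.npz")["im"])
swing(.6,0,vel=160)
im,_=snap("top","t8");edges(im)
swing(0,.6)
im,_=snap("top","t9");p=edges(im);print(p[::2].astype(int).tolist())
E
```

```text
falls82 [87, 112, 139] peaks [101, 133, 166, 176, 191] dark [89, 119, 146, 170, 185, 208]
falls82 [97, 122, 149] peaks [112, 143, 166, 176, 191] dark [100, 129, 153, 170, 185, 208]
swing t22.6 [(0.5, 0.3, 1.0, 1.0, -0.02), (0.4, 0.2, 0.6, 2.2, -0.03), (0.3, 0.4, 1.3, 1.5, -0.08), (0.2, 0.4, 2.0, 2.7, -0.03), (0.1, 1.3, 1.1, 3.3, 0.03), (0.0, 0.4, -0.2, 3.9, -0.01)]
falls82 [97, 122, 149] peaks [112, 143, 166, 176, 191] dark [100, 129, 153, 170, 185, 208]
swing t24.7 [(0.1, -1.5, -0.2, 3.3, -0.07), (0.2, -0.6, 0.2, 3.6, 0.02), (0.3, 6.2, 1.0, 3.9, 0.72), (0.4, 6.4, 2.5, 4.8, 0.77), (0.5, 6.3, 2.1, 5.6, 0.73), (0.6, 6.4, 2.2, 6.3, 0.71)]
falls82 [104, 130] peaks [120, 151, 166, 176, 191] dark [90, 107, 137, 157, 170, 185, 208]
[91, 91, 91, 91, 91, 91, 90, 89, 86, 82, 78, 76, 80, 86, 94, 99, 101, 102, 102, 101, 99, 94, 84, 72, 61, 55, 54, 56, 61, 69, 82, 95, 106, 109, 105, 99, 95, 100, 111, 122, 127, 128, 126, 126, 127, 127, 127, 126, 125, 124, 123, 123, 124, 124, 123, 122, 119, 115, 108, 96, 81, 70, 68, 74, 84, 92, 96, 98, 99, 99, 98, 98, 97]
```

```bash
python3 - <<'E'
from h import *
for k in range(2):
    swing(.6,0,vel=170,dz=0);swing(0,.6,dz=0)
    im,_=snap("top",f"t1{k}");p=edges(im);print(p[::2].astype(int).tolist())
E
```

```text
swing t26.3 [(0.5, 0.5, 0.7, 1.7, 0.02), (0.4, -0.3, -1.0, 3.6, 0.02), (0.3, 0.2, 1.5, 2.3, -0.02), (0.2, 0.5, 1.7, 1.3, 0.05), (0.1, 0.3, 1.2, 2.0, 0.05), (0.0, 0.4, 0.0, 2.1, -0.02)]
swing t28.3 [(0.1, -0.9, 1.0, 1.0, -0.12), (0.2, 0.4, 0.0, 1.6, -0.01), (0.3, 7.9, 0.4, 2.6, 0.67), (0.4, 6.6, 1.8, 2.6, 0.73), (0.5, 5.9, 1.3, 2.9, 0.65), (0.6, 6.3, 2.4, 2.4, 0.74)]
falls82 [112, 138] peaks [127, 160, 176, 191] dark [114, 144, 164, 185, 208]
[83, 85, 88, 90, 91, 91, 91, 91, 91, 90, 90, 88, 86, 83, 79, 79, 82, 89, 96, 100, 102, 102, 102, 101, 98, 92, 82, 70, 61, 57, 57, 61, 67, 78, 91, 105, 114, 118, 119, 118, 119, 120, 122, 124, 126, 127, 127, 126, 125, 124, 123, 123, 124, 124, 124, 122, 119, 115, 107, 96, 81, 70, 68, 74, 83, 92, 97, 98, 99, 99, 99, 98, 98]
swing t30.0 [(0.5, 1.0, 1.0, 0.5, 0.01), (0.4, 1.6, -0.1, 1.7, -0.01), (0.3, 0.8, -0.6, 1.0, 0.02), (0.2, 1.7, 2.2, 0.5, 0.09), (0.1, -0.3, 0.7, 0.7, 0.06), (0.0, 0.4, 0.0, 2.6, 0.05)]
swing t32.0 [(0.1, -1.4, -0.2, 1.1, -0.09), (0.2, -1.5, -0.2, 1.3, -0.09), (0.3, 6.6, 1.1, 2.9, 0.66), (0.4, 7.1, 1.5, 2.8, 0.69), (0.5, 4.9, 2.0, 2.7, 0.7), (0.6, 7.3, 3.1, 4.4, 0.74)]
falls82 [120, 145] peaks [133, 164, 179, 196] dark [89, 109, 122, 150, 168, 190, 211]
[77, 77, 77, 78, 81, 86, 89, 91, 91, 91, 91, 90, 90, 90, 90, 90, 87, 83, 80, 79, 84, 91, 98, 101, 102, 102, 101, 101, 97, 91, 81, 70, 64, 63, 69, 81, 96, 109, 117, 120, 120, 119, 120, 122, 124, 127, 129, 130, 129, 127, 125, 123, 122, 122, 123, 124, 124, 122, 119, 114, 105, 94, 85, 82, 86, 92, 96, 98, 99, 99, 99, 98, 97]
```

```bash
python3 - <<'E'
from h import *
from scipy.interpolate import CubicSpline
from scipy.optimize import minimize_scalar
ims=[np.load(f"{n}.npz")["im"] for n in("t6","t8","t9","t10","t11")]
s=np.arange(85,230.)
P_=[prof(i) for i in ims]; 
def grad(p,lo,hi,sg):
    c=CubicSpline(s,cv2.GaussianBlur(p.astype(np.float32)[None],(0,0),1.2)[0]).derivative();x=np.arange(lo,hi,.05);return x[np.argmax(sg*c(x))]
guess=[112,122,130,138,145]
for p,g in zip(P_,guess):
    j=grad(p,g-5,g+6,-1);q=grad(p,j+6,j+20,1);b=grad(p,198,212,-1);k=grad(p,209,222,1);print("jaw %.1f pad %.1f gap %.1f blkfront %.1f bs %.1f"%(j,q,q-j,b,k))
def shift(a,b,lo,hi):
    A_,B=CubicSpline(s,a),CubicSpline(s,b);x=np.arange(lo,hi,.5)
    f=lambda d:((A_(x)-B(x+d))**2).sum();d0=min(np.arange(-2,12,.5),key=f)
    return minimize_scalar(f,bounds=(d0-.6,d0+.6),method="bounded").x
print("block shift",[round(shift(P_[0],p,176,202),2) for p in P_[1:]])
im=ims[-1];i0=ims[0]
cv2.imwrite("pics/c7.png",np.vstack([crop(i,140,215,140,187,6) for i in(i0,im)]))
E
```

```text
jaw 112.4 pad 127.7 gap 15.3 blkfront 204.2 bs 212.3
jaw 122.6 pad 138.3 gap 15.7 blkfront 204.1 bs 212.4
jaw 130.4 pad 145.6 gap 15.2 blkfront 204.2 bs 212.4
jaw 138.1 pad 152.9 gap 14.8 blkfront 204.2 bs 212.4
jaw 145.4 pad 156.2 gap 10.8 blkfront 206.6 bs 213.8
block shift [np.float64(0.04), np.float64(-0.18), np.float64(-0.25), np.float64(3.41)]
```

View pics/c7.png

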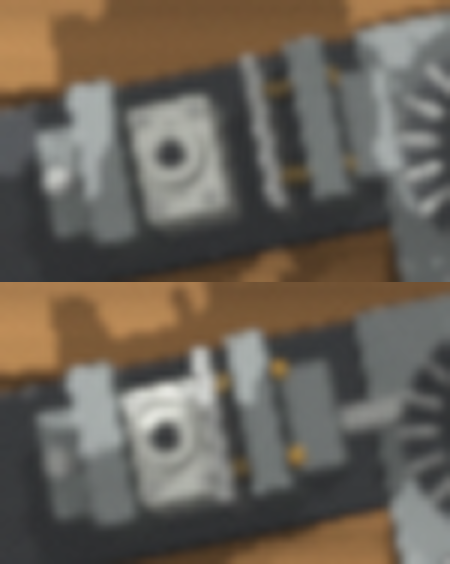

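The images show the block against the backstop (no gap) and the pad about 4.5 mm in. A full fifth stroke would give about 12 mm. I'll swing back to pick up the next tooth, check, then make a partial stroke towards about 8 mm.

```bash
cat >> h.py <<'E'
from scipy.interpolate import CubicSpline
def gap(im,lo=137):
    s=np.arange(85,230.);p=prof(im)
    c=CubicSpline(s,cv2.GaussianBlur(p.astype(np.float32)[None],(0,0),1.2)[0]).derivative()
    x=np.arange(lo,lo+18,.05);j=x[np.argmin(c(x))];x=np.arange(j+3,j+18,.05);q=x[np.argmax(c(x))]
    print("jaw %.1f pad %.1f gap %.1f -> pressed %.1f"%(j,q,q-j,15.35-(q-j)));return q-j
E
python3 - <<'E'
from h import *
swing(.6,0,vel=170,dz=0);gap(snap("top","t20")[0])
swing(0,.42,n=4,dz=0);gap(snap("top","t21")[0])
E
```

```text
swing t33.6 [(0.5, 0.9, 0.7, -0.0, 0.09), (0.4, 0.3, -0.7, 1.6, 0.08), (0.3, 0.2, 1.1, 1.3, 0.08), (0.2, 0.9, -0.1, 0.3, 0.06), (0.1, 1.2, 0.8, 0.2, 0.07), (0.0, 0.1, -0.4, -0.5, 0.07)]
jaw 145.4 pad 156.2 gap 10.9 -> pressed 4.5
swing t35.0 [(0.1, -1.3, -0.5, 0.1, -0.08), (0.21, 2.0, 1.2, -0.1, 0.15), (0.32, 7.4, 1.1, 1.4, 0.71), (0.42, 7.2, 1.7, 2.0, 0.73)]
jaw 148.6 pad 156.7 gap 8.1 -> pressed 7.2
```

```bash
python3 - <<'E'
from h import *
swing(.42,.385,n=1,dz=-.3,vel=60)
g=gap(snap("top","t22")[0])
ctrl.gripper_to(44);st("open")
p,R=pose(.385,95);ctrl.move_l(p,R,vel=120);st("up")
q=ctrl.solve_ik([380,-150,260],rot([1,0,0]));ctrl.set_joints(q);ctrl.hold(.3)
im,_=snap("top","t23");gap(im);im2,_=snap("scene","s23")
cv2.imwrite("pics/c8.png",np.hstack([cv2.resize(crop(im,140,260,130,230,400/120),(400,334)),cv2.resize(crop(im2,250,430,180,310,400/180),(400,334))]))
E
```

```text
swing t35.4 [(0.39, 4.7, 1.0, 2.5, 0.38)]
jaw 148.6 pad 156.6 gap 8.0 -> pressed 7.3
open t35.75 [451.8  45.4 100.1] F [ 0.7 -0.3 -1.2] w43.9 g0
up t36.69 [451.2  46.  194.8] F [-0.6 -0.3 -1.2] w43.9 g0
jaw 148.7 pad 156.4 gap 7.8 -> pressed 7.6
```

View pics/c8.png

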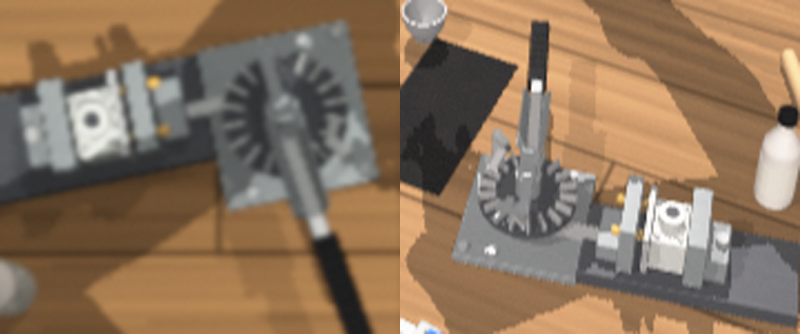

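The handle lies aligned in the channel with about 22–26 mm of steel showing beyond the walls. The block sits between pad and backstop, the pad is about 7.5 mm in, and the robot is clear. Handing in.

```bash
python3 -c "
from plant import ctrl
print(ctrl.finish_job())"
```

```text
the job is handed in; nothing more can be done
None
```

I handed the job in at about 38 s of the 69 s allowed; the simulator returned no verdict. The block is held against the backstop with the pad about 7.5 mm in (by camera), the handle lies in the channel, the robot is clear, the flat bar was not touched, and I stopped the fifth stroke short to avoid over-pressing.

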